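# Step a painted coaster under the pointer of a decorating stage

## Task

Check the marks on the freshly painted coaster: slide the blue carrier (its yellow pocket is there to push it by) until the middle of the coaster's orange dot stands right under the brass pointer and let it stand still there for a second, then do the same with the dark blue dot. Keep the clamp jaw closed until both dots are done; then slide the jaw with the red post wide open, with the coaster staying on its seat and the dark blue dot still under the pointer. Do not touch the wet coaster or the pointer and its stand, and leave the other things on the table alone.

Things in the scene. Friction and masses are not known exactly. Their poses are not given: they have to be found in the camera images.
- stage: Fixed grey base of the decorating stage, 300 x 280 x 18 mm. Its origin is on the table straight under the brass pointer; its x axis points away from the robot along the carrier's slide, its y axis along the saddle's slide to the left; it stands at a yaw of up to 0.25 rad.
- pointer_tip (a point): Lower end of the fixed upright brass pointer, 70 mm above the table and 15 mm above the coaster's top. The pointer is a rod 8 mm across that tapers to the tip in its last 22 mm; it rises to a level bar at 185-195 mm height that runs 160 mm in the stage's +x direction, then turns to the stage's -y and ends 110 mm on at an upright column, 18 mm across.
- seat (a point): Centre of the coaster's seat on the top face of the blue carrier plate, 45 mm above the table; moves with the carrier. It lies at (carrier - 0.060, saddle) m in the stage's frame. The coaster rests here between two V-shaped steel jaws (tops at most 60 mm above the table).
- pocket (a point): Centre of the floor of the yellow square finger pocket on the carrier, 124 mm to the stage's +y from the seat, 45 mm above the table. 64 mm wide inside, walls 8 mm thick and 30 mm high (top edges 75 mm above the table), open above. Closed fingers put into it can push the carrier by any of its four walls; a wall can also be pinched. About 7 N moves either slide.
- saddle (a joint): Position of the lower slide along the stage's y axis, m, -0.045 to 0.045; 0 puts the seat in line with the pointer, where it starts. It carries the carrier.
- carrier (a joint): Position of the upper slide along the stage's x axis, m, 0 (nearest the robot, where it starts) to 0.100; at 0.060 the seat is in line with the pointer.
- jaw (a joint): Opening of the sliding clamp jaw on the carrier, m, 0 (closed) to 0.040 (fully open), grows as the jaw moves to the stage's -y, away from the coaster. About 2 N moves it.
- jaw_post (a point): Top centre of the upright red post on the jaw, 16 mm across, top 97 mm above the table, standing 40 mm above the flat steel jaw bar (top 57 mm above the table). With the jaw closed it is 120 mm to the stage's -y from the seat.
- coaster: Round white ceramic coaster with a mustard rim and pale petals, 100 mm across, 10 mm thick, loose, held in the jaws with any turn. Origin at the centre of its underside.
- dot_orange (a point): Middle of the orange dot, 16 mm across, on the coaster's top face, 30 mm from its centre.
- dot_blue (a point): Middle of the dark blue dot, 16 mm across, on the coaster's top face, 29 mm from its centre and 51 mm from the orange dot.
- gantry: The fixed pointer with its bar and column, one piece with the stage; origin as the stage's.
- mug: Mustard-yellow mug, 90 mm across, 100 mm high, to the robot's right; bystander. Origin under its centre.
- paint_jar: Jar with a blue lid, 60 mm across, 65 mm high, to the left; bystander. Origin under its centre.
- glaze_jar: Jar with an orange lid, 60 mm across, 65 mm high, to the left; bystander. Origin under its centre.
- brush: Paint brush 190 mm long lying on the table to the right; bystander.
Not all that is in view belongs to the job. What is meant by the coaster is not brown, pink or purple, and is the smaller of those in its own colour.

How it is judged:
By the outcome, as a careful person would: the job done as asked, in the order asked, and still so for the second after the job is handed in, with the robot touching nothing.
It also fails if it takes over 72 s, if anything falls off the work surface, if the arm or the gripper's body presses on something with over 40 N, if the wrist force passes 120 N, or if a joint passes its speed limit or range.

## Robot

A 6-joint arm with a two-finger parallel gripper is mounted at the origin on the work surface. World frame = base frame: x ahead of the robot, y to its left, z up, the work surface at z = 0. Lengths are in m, angles in degrees, forces in N, time in s.
With the tool pointing down it reaches from about 0.3 to 0.75 m from the base axis. Payload 8.5 kg.
Tool frame: the origin (TCP) lies at the very end of the fingers, on their centre line; the grasp point (between the pads) lies 19 mm behind it; z points along the fingers, y is the line along which they close (so a half turn about z gives the same grasp; the last joint's range is limited). The gripper opens to 85 mm and grips with 20 to 120 N. Pads are 22 mm wide; open, the fingers measure 114 mm over their backs; the gripper's body (76 mm by 85 mm) begins 54 mm behind the grasp point. The pads swing forward as they close: fully open they stand 13 mm farther back than shut.
Start: joints at [57.107, 21.807, 74.336, -0, 83.858, -12.336], TCP at [0.193, 0.515, 0.231] pointing down, gripper open.
Joint ranges: [-178.18, 178.18], [-50.72, 133.34], [12.68, 142.11], [-81.47, 261.47], [9.98, 163.14], [-165.26, 165.26]. Speed limits (degrees/s): [136.94, 136.94, 180, 180, 180, 180].

## Interface

Orientations are given as a 3x3 rotation matrix whose columns are the frame's x, y, z axes.
In Python, from rig import get_state, optics, workorder, spotter gives the robot as it stands.
- The arm moves only by the tool apply_moves, never from a script. Its argument "deltas" is a list of rows, each a list of 7 numbers: the shift along the tool's x, y, z in m, then the turn, a rotation vector about the tool's x, y, z in degrees, then the opening, from 0 (shut) to 1 (fully open). In form: [[tx, ty, tz, rx, ry, rz, claw], ...]. A call has 1 to 8 rows; each row shifts and turns the commanded pose from where the row before left it, along the tool's axes as they then stand; what a row does not reach is not made up. A row lasts 1/8 s, in which the tool goes at most 62.5 mm and 10.7 degrees, less where a joint would pass 70% of its speed; a pose out of reach is approached as far as the arm can. A call with a gripper value outside its range is refused whole. The fingers move at their own pace and stop on an object; the grip force is fixed at half the most. Time passes only in rows, so rows that do not move let the fingers close. It gives the time, the measured TCP pose, the force, the opening and the grip force at its end, in the units of the state.
- get_state(): the state, without advancing time (a new reading comes with each control period).
- optics.get_image(name): name is "side" or "top" or "wrist"; returns the picture (384x512x3 uint8, blue, green, red); there is no depth.
- optics.calibration(name): a dict with "camera_matrix" (3x3 intrinsics, pixels), "extrinsics" (4x4, takes a point from camera to world coordinates). Camera axes: x right, y up, looking along -z (the intrinsics and any distortion apply to the point x, -y, -z); pixel columns grow to the right and rows downward; lengths in m; the calibration is good to about 2 mm. A picture is of the moment at which its call begins: read the wrist's pose just before it. calibration takes no time and is no camera call; for the wrist camera it gives the pose at the moment of the call.
- workorder.hand_in(): hands the job in; it is judged then, once.
Trained networks look in the newest picture that a camera, given by its name, has taken for a name from the list of things; names that differ only in an ending like _2 or _b are one class to them, and where a whole thing is asked for, a point or a joint stands for the part that bears it (a point fixed in the world has none). Each returns a list of dicts, best first, with "conf" (0 to 1); they miss things now and then, are a little off and sometimes report something else, mostly with a low value. They report only what shows in the picture. A call takes as long as a camera call. They do not tell look-alikes from the thing itself.
- spotter.recognise(camera, thing): "box" ([centre column, centre row, width, height] in pixels, round what is visible of it).
- spotter.mark_of(camera, thing): "uv" ([column, row] in pixels: a listed point, or the origin of a listed thing).
The state is a dict: "time_s": time; "qpos": joint angles; "dq": joint speeds; "joint_efforts": joint torques, N m; "eef_pos": TCP position; "ee_rot": TCP orientation; "wrist_force": force on the tool from outside, world axes, zero at the start; "moment": the same for the moment, N m; "gripper_width": finger opening in m; "gripper_force": force on a finger pad.
Only numpy, scipy, OpenCV 4.12 (cv2) and the standard library are available. Lean on these libraries where they do the work, as an engineer would, in place of code of your own. Each camera call takes 0.05 s, during which the arm holds its last target. There are 200 camera calls.

## Working session

There is one attempt and no reset: what is moved stays moved. The work goes in short steps, Python scripts to look and compute and a tool call to move; the robot and the scene stay as the last step left them, time stands still between calls to the robot, and variables do not carry over. Pictures are saved under pics/ and viewed, at most 10 in all, crops included, and the job is handed in when it is done.

Besides the shell and the picture viewer there is one more tool, called after "Request:" as name([rows], argument=value, ...), one row to a line, values as JSON. apply_moves: Moves the arm, as the interface text tells. Its arguments: {"type":"object","properties":{"deltas":{"type":"array"}},"required":["deltas"]}

```bash
mkdir -p pics; ls; cat > h.py <<'E'
import numpy as np, cv2
from rig import get_state, optics, workorder, spotter
def ray(name,uv,z):
    c=optics.calibration(name); K=np.array(c["camera_matrix"]); T=np.array(c["extrinsics"])
    d=c.get("distortion"); 
    p=cv2.undistortPoints(np.array([[uv]],float),K,None if d is None else np.array(d))[0,0]
    v=T[:3,:3]@np.array([p[0],-p[1],-1.]); o=T[:3,3]
    return o+v*(z-o[2])/v[2]
def proj(name,P):
    c=optics.calibration(name); K=np.array(c["camera_matrix"]); T=np.array(c["extrinsics"])
    q=T[:3,:3].T@(np.array(P)-T[:3,3]); q=q*[1,-1,-1]
    d=c.get("distortion")
    return cv2.projectPoints(q.reshape(1,3),np.zeros(3),np.zeros(3),K,None if d is None else np.array(d))[0].ravel()
E
python3 - <<'E'
from h import *
np.set_printoptions(precision=4,suppress=True)
for n in("top","side"):
    im=optics.get_image(n); cv2.imwrite(f"pics/{n}0.png",im)
    c=optics.calibration(n); print(n,list(c),np.array(c["extrinsics"])[:3],np.array(c["camera_matrix"]).ravel())
    for t,z in(("pointer_tip",.07),("seat",.045),("pocket",.045),("jaw_post",.097),("coaster",.045),("dot_orange",.055),("dot_blue",.055),("stage",0),("mug",0)):
        for r in spotter.mark_of(n,t)[:3]: print(t,np.round(r["conf"],2),np.round(r["uv"],1),ray(n,r["uv"],z)[:2])
s=get_state();print(s["time_s"],s["ee_rot"])
E
```

```text
pics
top ['camera_matrix', 'extrinsics'] [[ 0.0287  0.9923 -0.1208  0.3163]
 [-0.9996  0.0283 -0.0048 -0.0021]
 [-0.0013  0.1209  0.9927  1.3716]] [428.7535   0.     259.0427   0.     428.7535 197.4553   0.       0.
   1.    ]
seat 0.85 [253.1 188.9] [0.504  0.0237]
seat 0.66 [256.  165.5] [0.5786 0.0168]
seat 0.65 [130.9 220.6] [0.3941 0.3991]
pocket 0.71 [215. 183.] [0.5193 0.1435]
pocket 0.28 [255.  166.6] [0.575  0.0199]
jaw_post 0.72 [297.4 187.1] [ 0.5059 -0.1102]
coaster 0.96 [275.7 241.1] [ 0.3438 -0.0508]
coaster 0.91 [254.6 188.1] [0.5067 0.0191]
coaster 0.85 [317.2 230.8] [ 0.3791 -0.1781]
dot_orange 0.9 [264.7 242.8] [ 0.3375 -0.017 ]
dot_orange 0.87 [229.  232.7] [0.3651 0.0932]
dot_orange 0.78 [311.7 227.1] [ 0.3895 -0.1598]
dot_blue 0.97 [281.7 241.1] [ 0.3441 -0.0687]
dot_blue 0.96 [325.1 242.4] [ 0.344  -0.2013]
dot_blue 0.79 [256.8 174.9] [0.547  0.0133]
stage 0.97 [257.8 167.8] [0.5801 0.0114]
mug 0.7 [383.4 215. ] [ 0.4379 -0.3955]
mug 0.64 [254.9 165. ] [0.589  0.0211]
side ['camera_matrix', 'extrinsics'] [[ 0.8338  0.3355 -0.4384  0.0153]
 [-0.552   0.5068 -0.66
[... 263 characters left out ...]
 0.64 [404.  283.3] [ 0.5914 -0.4583]
pocket 0.54 [274.7 194.5] [ 0.5364 -0.0233]
jaw_post 0.98 [284.8 197.6] [ 0.5117 -0.1026]
coaster 0.97 [200.8 171.8] [0.4026 0.2116]
coaster 0.84 [193.8 207.7] [0.3027 0.0568]
coaster 0.71 [268.6 259.7] [ 0.3706 -0.2263]
dot_orange 0.96 [215.5 229.8] [ 0.307  -0.0694]
dot_orange 0.92 [196.3 172.4] [0.3831 0.2031]
dot_orange 0.83 [207.5 197.2] [0.3536 0.0669]
dot_blue 0.97 [230.  232.5] [ 0.3342 -0.0997]
dot_blue 0.86 [257.5 267.5] [ 0.3292 -0.2387]
dot_blue 0.69 [188.7 200.3] [0.3006 0.0845]
stage 0.88 [276. 196.] [0.5699 0.0134]
mug 0.64 [332.3 310.6] [ 0.4283 -0.4008]
1.0 [[-0.9363  0.3512  0.    ]
 [ 0.3512  0.9363  0.    ]
 [-0.      0.     -1.    ]]
```

```bash
python3 - <<'E'
import cv2
a=cv2.imread("pics/top0.png")[110:290,90:430]; b=cv2.imread("pics/side0.png")
a=cv2.resize(a,(799,423),interpolation=cv2.INTER_CUBIC); cv2.imwrite("pics/a.png",a)
b=cv2.resize(b[120:320,140:400],(780,600),interpolation=cv2.INTER_CUBIC); cv2.imwrite("pics/b.png",b)
E
```

```text
(no output)
```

View pics/a.png

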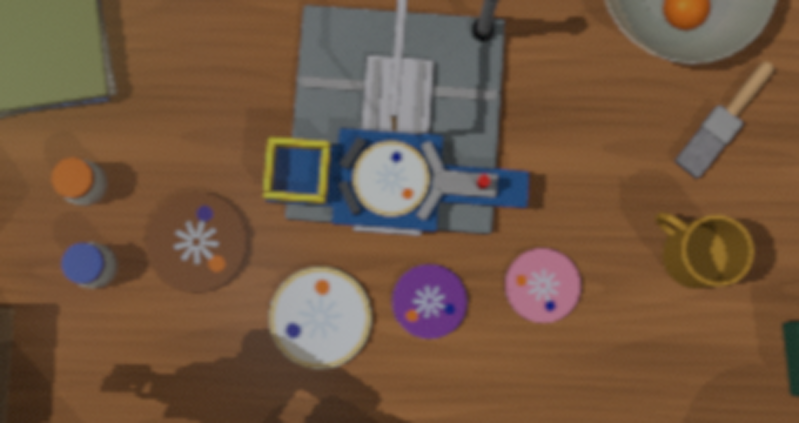

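View pics/b.png

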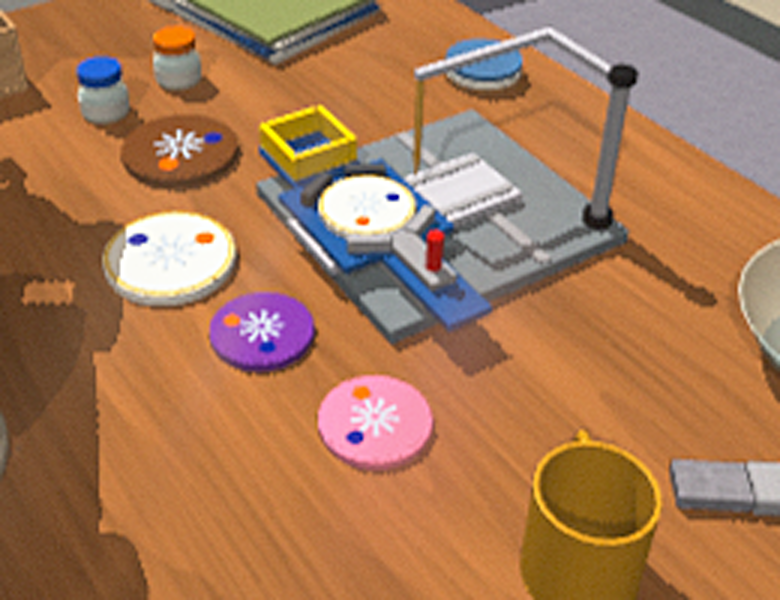

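The pictures show these look-alikes, in pixels of the enlarged top crop:
- a brown coaster at (197,242)
- a large white one at (320,317)
- a purple one at (430,300)
- a pink one at (543,285)
- a small white one with a mustard rim at (391,177), held in the jaws

The coaster I want is the small white one in the jaws. Its orange dot is at (407,194) and its blue dot at (396,157). The pocket is at (297,170), the red post at (484,181), and the pointer hangs beyond the coaster.

```bash
python3 - <<'E'
from h import *
np.set_printoptions(precision=4,suppress=True)
s=get_state();c=optics.calibration("wrist")
R=np.array(s["ee_rot"]);p=np.array(s["eef_pos"]);T=np.array(c["extrinsics"])
print(R.T@T[:3,:3],R.T@(T[:3,3]-p),np.array(c["camera_matrix"]).ravel(),list(c),s["gripper_width"])
# stage points from top: orange/blue dot hand-picked pixels and rough geometry
for n,uv in(("orange",(263.2,192.6)),("blue",(258.5,176.8))): print(n,ray("top",uv,.055))
print("post",ray("top",(90+484/2.35,110+181/2.35),.097))
for nm,u in(("TL",(303,6)),("TR",(507,16)),("BR",(493,233)),("BL",(285,220))): print(nm,ray("top",(90+u[0]/2.35,110+u[1]/2.35),.018))
for nm,u in(("TL",(267,139)),("TR",(330,141)),("BR",(325,201)),("BL",(263,197))): print("pk",nm,ray("top",(90+u[0]/2.35,110+u[1]/2.35),.075))
E
```

```text
[[ 0.001   0.9455  0.3255]
 [ 1.     -0.0008 -0.0007]
 [-0.0004  0.3255 -0.9455]] [ 0.0845  0.     -0.1424] [272.7897   0.     259.3618   0.     272.7897 190.9025   0.       0.
   1.    ] ['camera_matrix', 'extrinsics'] 0.08544432451566801
orange [ 0.492  -0.0081  0.055 ]
blue [0.5411 0.0078 0.055 ]
post [ 0.506  -0.1058  0.097 ]
TL [0.7559 0.1431 0.018 ]
TR [ 0.7496 -0.1399  0.018 ]
BR [ 0.4473 -0.1257  0.018 ]
BL [0.4569 0.1555 0.018 ]
pk TL [0.5567 0.1769 0.075 ]
pk TR [0.5564 0.0945 0.075 ]
pk BR [0.4772 0.0981 0.075 ]
pk BL [0.4802 0.1787 0.075 ]
```

Request:
apply_moves([
  [0, 0, -0.02, 0, 0, -9.1, 1],
  [0, 0, -0.02, 0, 0, -9.1, 1],
  [-0.03, -0.035, 0, 0, 0, 0, 1],
  [-0.03, -0.035, 0, 0, 0, 0, 1],
  [-0.03, -0.035, 0, 0, 0, 0, 1],
  [-0.03, -0.035, 0, 0, 0, 0, 1],
  [-0.03, -0.035, 0, 0, 0, 0, 1],
  [-0.03, -0.035, 0, 0, 0, 0, 1],
])

```text
time_s: 2.0
eef_pos: [0.3651, 0.2965, 0.2715]
ee_rot: [[-0.999, 0.041, 0.0], [0.041, 0.999, 0.0], [-0.0, 0.0, -1.0]]
wrist_force: [0.5, 0.6, -0.2]
gripper_width: 0.0857
gripper_force: 0.0
```

Request:
apply_moves([
  [-0.03, -0.035, 0, 0, 0, 0, 1],
  [-0.03, -0.035, 0, 0, 0, 0, 1],
  [-0.03, -0.035, 0, 0, 0, 0, 1],
  [-0.03, -0.035, 0, 0, 0, 0, 1],
  [-0.03, -0.035, 0, 0, 0, 0, 1],
  [-0.03, -0.035, 0, 0, 0, 0, 1],
  [-0.03, -0.035, 0, 0, 0, 0, 1],
  [-0.02, -0.03, 0, 0, 0, 0, 1],
])

```text
time_s: 3.0
eef_pos: [0.5838, 0.0119, 0.271]
ee_rot: [[-0.999, 0.042, -0.0], [0.042, 0.999, 0.0], [0.0, 0.0, -1.0]]
wrist_force: [0.5, -0.6, -0.1]
gripper_width: 0.0856
gripper_force: 0.0
```

```bash
cat > look.py <<'E'
from h import *
np.set_printoptions(precision=4,suppress=True)
import sys
s=get_state(); print(s["time_s"],np.array(s["eef_pos"]),np.array(s["ee_rot"])[:,1])
im=optics.get_image("wrist"); cv2.imwrite(f"pics/{sys.argv[1]}.png",im)
for t,z in(("pointer_tip",.07),("seat",.045),("pocket",.045),("jaw_post",.097),("coaster",.045),("dot_orange",.055),("dot_blue",.055),("stage",0)):
    for r in spotter.mark_of("wrist",t)[:2]: print(t,np.round(r["conf"],2),np.round(r["uv"],1),ray("wrist",r["uv"],z)[:2])
E
python3 look.py w0
```

```text
3.0 [0.5838 0.0119 0.271 ] [0.0418 0.9991 0.    ]
pointer_tip 0.75 [259.7 161.5] [0.5778 0.0117]
pointer_tip 0.5 [151.8 110.2] [ 0.509  -0.1156]
jaw_post 0.75 [152.  109.8] [ 0.5068 -0.1022]
coaster 0.91 [449.4  29.1] [0.4307 0.2468]
coaster 0.8 [257.7 107.4] [0.5107 0.0155]
dot_orange 0.93 [242.3  92.2] [ 0.4917 -0.0026]
dot_orange 0.86 [438.4   4.5] [0.4075 0.2237]
dot_blue 0.9 [450.6  57.7] [0.4628 0.2477]
dot_blue 0.71 [255.6 132.1] [0.541  0.0117]
stage 0.62 [256.6 150.6] [0.5755 0.0109]
```

View pics/w0.png

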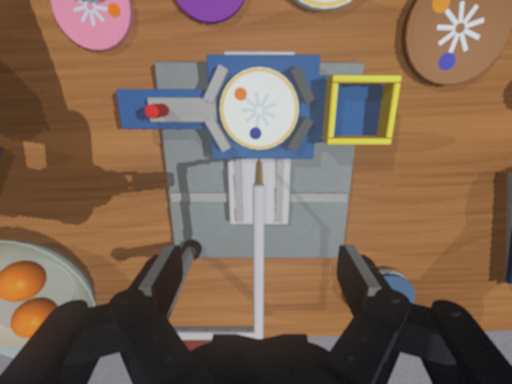

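The wrist view shows the coaster at (259,107), with its orange dot at (240,94) and blue dot at (255,132). The brass tip is near (259,161), the red post near (155,111), and the pocket spans columns 328–401 and rows 75–145. I'll refine these by colour centroid.

```bash
cat > m.py <<'E'
from h import *
np.set_printoptions(precision=4,suppress=True)
def cen(mask,near,r):
    yy,xx=np.nonzero(mask); k=np.hypot(xx-near[0],yy-near[1])<r
    return np.array([xx[k].mean(),yy[k].mean()]),k.sum()
def masks(im):
    h=cv2.cvtColor(im,cv2.COLOR_BGR2HSV); H,S,V=cv2.split(h)
    return dict(orange=(H>5)&(H<16)&(S>150)&(V>120),blue=(H>108)&(H<130)&(S>110),yellow=(H>24)&(H<34)&(S>140)&(V>90),red=((H<4)|(H>175))&(S>170)&(V>80))
E
python3 - <<'E'
from m import *
im=cv2.imread("pics/w0.png"); M=masks(im)
for n,c,nr,r,z in(("o","orange",(240,94),9,.055),("b","blue",(255,132),9,.055)):
    u,k=cen(M[c],nr,r); print(n,u,k,ray("wrist",u,z))
yy,xx=np.nonzero(M["yellow"]); k=(xx>315)&(xx<410)&(yy>65)&(yy<150)
q=cv2.minAreaRect(np.c_[xx[k],yy[k]].astype(np.float32)); print(q)
b=np.array([ray("wrist",p,.075)[:2] for p in cv2.boxPoints(q)]); print(b,b.mean(0))
for n,uv in(("TL",(155,62)),("TR",(364,62)),("BR",(337,258)),("BL",(178,258))):print(n,ray("wrist",uv,.018))
cv2.imwrite("pics/w0c.png",cv2.resize(im[70:200,190:330],(646,600),interpolation=cv2.INTER_CUBIC))
cv2.imwrite("pics/x.png",im)
E
```

```text
o [239.9143  93.4   ] 70 [ 0.4931 -0.0058  0.055 ]
b [254.9375 132.8438] 64 [0.5419 0.0107 0.055 ]
((363.9999694824219, 108.99999237060547), (68.47586822509766, 73.69105529785156), 4.864514350891113)
[[0.5551 0.0995]
 [0.4717 0.1032]
 [0.4809 0.1817]
 [0.5657 0.1849]] [0.5184 0.1423]
TL [ 0.4492 -0.1179  0.018 ]
TR [0.46  0.158 0.018]
BR [0.7587 0.1384 0.018 ]
BL [ 0.7482 -0.1283  0.018 ]
```

View pics/w0c.png

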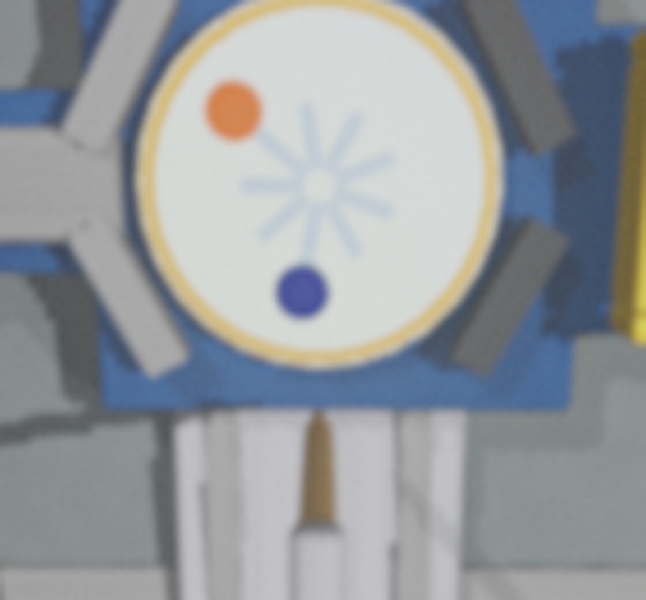

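The crop shows both dots sharply. The brass tip ends at crop (318,410), which is full-image (258.9,158.9). The coaster's centre is at crop (319,183).

```bash
python3 - <<'E'
from m import *
f=lambda c:(190+(c[0]+.5)/4.614-.5,70+(c[1]+.5)/4.614-.5)
tip=ray("wrist",f((318,409)),.07); cc=ray("wrist",f((319,183)),.055)
o=ray("wrist",f((234,110)),.055); b=ray("wrist",f((302,292)),.055)
print(tip,cc,o,b)
a=np.radians(-2.3); R=np.array([[np.cos(a),-np.sin(a)],[np.sin(a),np.cos(a)]])
for n,p in(("cc",cc),("o",o),("b",b),("pocket",np.array([.5184,.1423]))): print(n,"from tip, stage frame",R.T@(p[:2]-tip[:2]))
print("pocket nominal",tip[:2]+R@[-.06,.124])
s=get_state();print(s["time_s"])
E
```

```text
[0.5723 0.0142 0.07  ] [0.5128 0.0168 0.055 ] [ 0.4931 -0.0053  0.055 ] [0.542  0.0108 0.055 ]
cc from tip, stage frame [-0.0596  0.0002]
o from tip, stage frame [-0.0783 -0.0226]
b from tip, stage frame [-0.0302 -0.0045]
pocket from tip, stage frame [-0.059   0.1259]
pocket nominal [0.5174 0.1405]
3.45
```

Request:
apply_moves([
  [0.0144, 0.0323, 0, 0, 0, 0, 0.45],
  [0.0144, 0.0323, 0, 0, 0, 0, 0.45],
  [0.0144, 0.0323, 0, 0, 0, 0, 0.45],
  [0.0144, 0.0323, 0, 0, 0, 0, 0.45],
  [0.0144, 0.0323, 0, 0, 0, 0, 0.45],
  [0, 0, 0.04, 0, 0, 0, 0.45],
  [0, 0, 0.04, 0, 0, 0, 0.45],
  [0, 0, 0.03, 0, 0, 0, 0.45],
])

```text
time_s: 4.45
eef_pos: [0.5167, 0.1784, 0.1601]
ee_rot: [[-0.999, 0.04, -0.001], [0.04, 0.999, -0.0], [0.001, -0.0, -1.0]]
wrist_force: [0.0, 0.7, 0.7]
gripper_width: 0.0382
gripper_force: 0.0
```

```bash
python3 - <<'E'
from m import *
im=optics.get_image("wrist"); cv2.imwrite("pics/w1.png",im)
s=get_state(); print(s["time_s"],np.array(s["eef_pos"]),s["gripper_width"])
E
```

```text
4.5 [0.5152 0.1781 0.1566] 0.038852508229627956
```

View pics/w1.png

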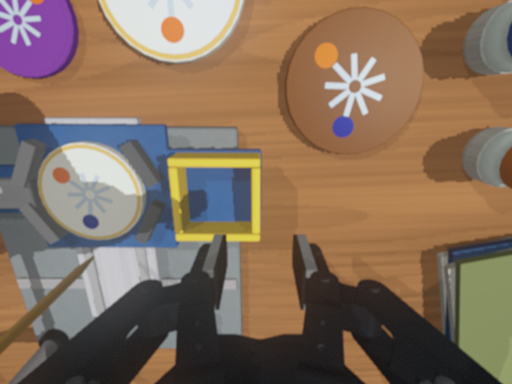

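Open fingers (tips at columns 215 and 303) straddle the pocket's outer wall (column 256), and nothing stands outside it. I'll go down.

Request:
apply_moves([
  [0, 0, 0.04, 0, 0, 0, 0.45],
  [0, 0, 0.04, 0, 0, 0, 0.45],
  [0, 0, 0.012, 0, 0, 0, 0.45],
  [0, 0, 0, 0, 0, 0, 0.45],
])

```text
time_s: 5.0
eef_pos: [0.5178, 0.1781, 0.07]
ee_rot: [[-0.999, 0.041, 0.0], [0.041, 0.999, 0.0], [-0.0, 0.0, -1.0]]
wrist_force: [-0.4, -0.2, -0.6]
gripper_width: 0.0384
gripper_force: 0.0
```

Request:
apply_moves([
  [0, 0, 0.015, 0, 0, 0, 0.45],
  [0, 0, 0, 0, 0, 0, 0],
  [0, 0, 0, 0, 0, 0, 0],
  [0, 0, 0, 0, 0, 0, 0],
  [0, 0, 0, 0, 0, 0, 0],
  [0, 0, 0, 0, 0, 0, 0],
])

```text
time_s: 5.75
eef_pos: [0.5175, 0.1774, 0.0546]
ee_rot: [[-0.999, 0.041, 0.0], [0.041, 0.999, -0.001], [-0.0, -0.001, -1.0]]
wrist_force: [-1.2, -5.3, 1.0]
gripper_width: 0.0066
gripper_force: 60.3
```

```bash
python3 - <<'E'
from m import *
im=optics.get_image("wrist"); cv2.imwrite("pics/w2.png",im)
s=get_state(); print(s["time_s"],np.array(s["eef_pos"]),s["gripper_width"],s["gripper_force"],s["wrist_force"])
E
```

```text
5.8 [0.5175 0.1774 0.0546] 0.00651630476545537 60.28407096862793 [-1.145  -4.326   2.3279]
```

View pics/w2.png

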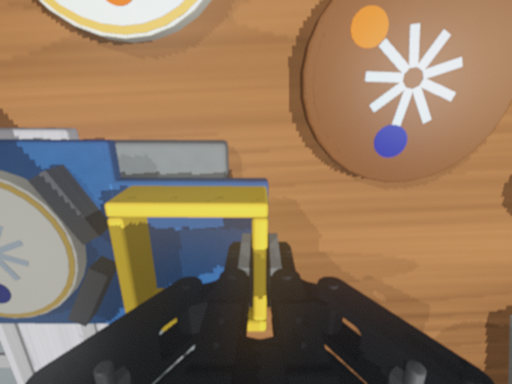

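The outer wall is pinched (opening 6.5 mm, 60 N). Next I'll slide the orange dot to the pointer.

Request:
apply_moves([
  [-0.003, 0.0008, 0, 0, 0, 0, 0],
  [-0.0073, 0.0022, 0, 0, 0, 0, 0],
  [-0.011, 0.0032, 0, 0, 0, 0, 0],
  [-0.0138, 0.004, 0, 0, 0, 0, 0],
  [-0.0148, 0.0042, 0, 0, 0, 0, 0],
  [-0.0138, 0.004, 0, 0, 0, 0, 0],
  [-0.0106, 0.003, 0, 0, 0, 0, 0],
  [-0.004, 0.0012, 0, 0, 0, 0, 0],
])

```text
time_s: 6.8
eef_pos: [0.5959, 0.1965, 0.0546]
ee_rot: [[-0.999, 0.041, -0.003], [0.041, 0.999, -0.001], [0.003, -0.002, -1.0]]
wrist_force: [-7.6, -6.5, 5.3]
gripper_width: 0.0067
gripper_force: 60.9
```

Request:
apply_moves([
  [0, 0, 0, 0, 0, 0, 0],
  [0, 0, 0, 0, 0, 0, 0],
  [0, 0, 0, 0, 0, 0, 0],
  [0, 0, 0, 0, 0, 0, 0],
])

```text
time_s: 7.3
eef_pos: [0.5963, 0.1966, 0.0546]
ee_rot: [[-0.999, 0.041, -0.001], [0.041, 0.999, -0.001], [0.001, -0.001, -1.0]]
wrist_force: [-2.9, -6.1, 2.6]
gripper_width: 0.0068
gripper_force: 60.5
```

```bash
python3 - <<'E'
from m import *
a=[]
for n,c in(("side",(278,178)),("top",(258,168))):
    im=optics.get_image(n); cv2.imwrite(f"pics/{n}1.png",im)
    a.append(cv2.resize(im[c[1]-40:c[1]+40,c[0]-26:c[0]+26],(390,600),interpolation=cv2.INTER_CUBIC))
cv2.imwrite("pics/c1.png",np.hstack(a))
s=get_state(); print(s["time_s"],np.array(s["eef_pos"]),s["gripper_width"],s["gripper_force"],s["wrist_force"])
E
```

```text
7.4 [0.5963 0.1966 0.0546] 0.006579462858746371 60.493088364601135 [-3.1144 -4.41    2.7142]
```

View pics/c1.png

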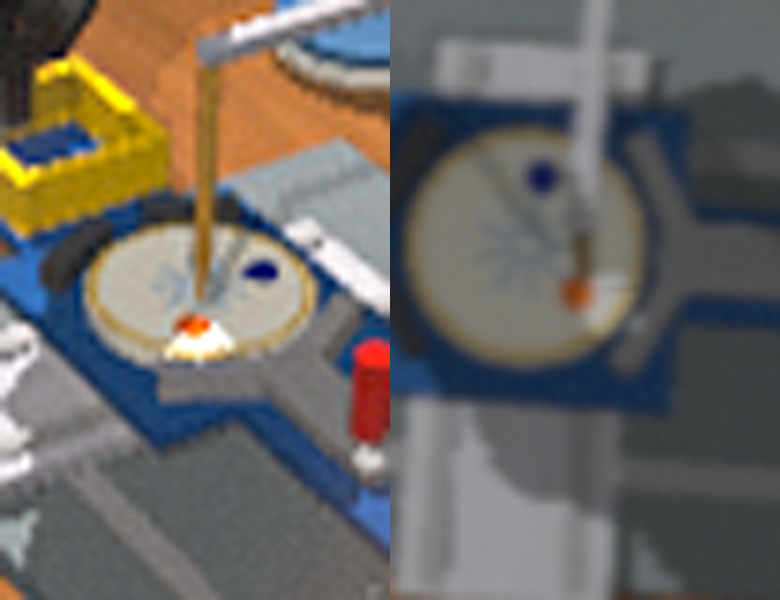

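The side crop has the tip at (203,300) and the orange dot at (192,325). The top crop has the rod's lower end near (582,275) and the dot at (576,295). I'll check these against the expected 15 mm drop.

```bash
cat > chk.py <<'E'
from m import *
import sys
# dot offset from the point under the tip, stage frame, side camera + top (tip nominal)
def chk(colour,tag):
    a=np.radians(-2.3); R=np.array([[np.cos(a),-np.sin(a)],[np.sin(a),np.cos(a)]])
    tip=np.array([.5723,.0142])
    for n in("side","top"):
        im=cv2.imread(f"pics/{n}{tag}.png"); big=cv2.resize(im,None,fx=4,fy=4,interpolation=cv2.INTER_CUBIC)
        e=proj(n,[*tip,.055]); t=proj(n,[*tip,.07])
        u,k=cen(masks(big)[colour],(e+.5)*4-.5,22); u=(u+.5)/4-.5
        print(n,"tip exp",t,"dot exp",e,"dot seen",u,k,"off stage mm",1e3*R.T@(ray(n,u,.055)[:2]-tip))
E
python3 -c "
from chk import *
chk('orange',1)
f=lambda c:np.array([252+(c[0]+.5)/7.5-.5,138+(c[1]+.5)/7.5-.5])
t=ray('side',f((203,300)),.07);d=ray('side',f((192,325)),.055);print(t,d,t-d)
g=lambda c:np.array([232+(c[0]-390+.5)/7.5-.5,128+(c[1]+.5)/7.5-.5])
t=ray('top',g((582,278)),.07);d=ray('top',g((576,295)),.055);print(t,d,t-d)
"
```

```text
side tip exp [277.2259 178.125 ] dot exp [277.0517 181.9843] dot seen [277.2266 180.873 ] 128 off stage mm [3.8001 4.6568]
top tip exp [256.7191 165.9518] dot exp [256.7514 166.8834] dot seen [256.475 166.81 ] 100 off stage mm [0.1731 0.8767]
[0.5778 0.0142 0.07  ] [0.576  0.0187 0.055 ] [ 0.0017 -0.0045  0.015 ]
[0.5765 0.0129 0.07  ] [0.5722 0.0154 0.055 ] [ 0.0043 -0.0025  0.015 ]
```

The side and top views both suggest the dot sits a few mm too far to +y. I'll release and look from close above.

Request:
apply_moves([
  [0, 0, 0, 0, 0, 0, 0.45],
  [0, 0, 0, 0, 0, 0, 0.45],
  [0, 0, 0, 0, 0, 0, 0.45],
  [0, 0, -0.03, 0, 0, 0, 0.45],
  [0, 0, -0.05, 0, 0, 0, 0.45],
  [0, 0, -0.05, 0, 0, 0, 0.45],
  [0, 0, -0.05, 0, 0, 0, 0.45],
  [0, 0, -0.035, 0, 0, 0, 0.45],
])

```text
time_s: 8.4
eef_pos: [0.5968, 0.1974, 0.272]
ee_rot: [[-0.999, 0.041, 0.003], [0.041, 0.999, 0.001], [-0.003, 0.001, -1.0]]
wrist_force: [0.4, -0.2, -0.7]
gripper_width: 0.0385
gripper_force: 0.0
```

Request:
apply_moves([
  [0.003, -0.03, 0, 0, 0, 0, 0.8],
  [0.003, -0.035, 0, 0, 0, 0, 1],
  [0.003, -0.035, 0, 0, 0, 0, 1],
  [0.003, -0.035, 0, 0, 0, 0, 1],
  [0.003, -0.035, 0, 0, 0, 0, 1],
  [0, -0.014, 0, 0, 0, 0, 1],
  [0, 0, 0, 0, 0, 0, 1],
  [0, 0, 0, 0, 0, 0, 1],
])

```text
time_s: 9.4
eef_pos: [0.5743, 0.015, 0.2693]
ee_rot: [[-0.999, 0.04, 0.0], [0.04, 0.999, 0.0], [-0.0, 0.0, -1.0]]
wrist_force: [-0.0, 1.0, 0.2]
gripper_width: 0.0853
gripper_force: 0.0
```

```bash
python3 - <<'E'
from m import *
s=get_state(); print(s["time_s"],np.array(s["eef_pos"]))
im=optics.get_image("wrist"); cv2.imwrite("pics/w3.png",im)
print(proj("wrist",[.5723,.0142,.07]))
c=np.round(proj("wrist",[.5723,.0142,.055])).astype(int);x,y=c[0]-50,c[1]-45;print(x,y)
cv2.imwrite("pics/w3c.png",cv2.resize(im[y:y+90,x:x+100],(660,594),interpolation=cv2.INTER_CUBIC))
E
```

```text
9.4 [0.5743 0.015  0.2693]
[258.2657 165.0033]
208 117
```

View pics/w3c.png

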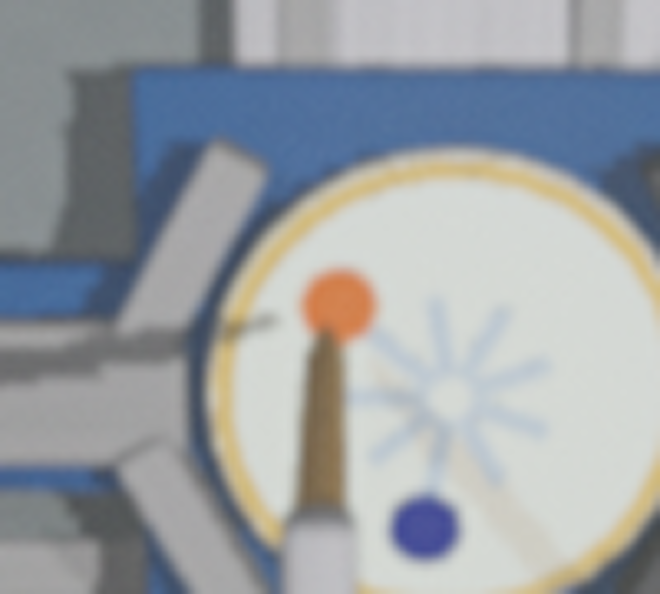

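The close crop shows the tip at (329,328) and the orange dot's middle at (340,305), so there is a small residual to work out.

```bash
python3 - <<'E'
from m import *
f=lambda c:(208+(c[0]+.5)/6.6-.5,117+(c[1]+.5)/6.6-.5)
a=np.radians(-2.3); R=np.array([[np.cos(a),-np.sin(a)],[np.sin(a),np.cos(a)]])
t=ray("wrist",f((329,328)),.07);o=ray("wrist",f((340,305)),.055);b=ray("wrist",f((425,527)),.055);c=ray("wrist",f((448,396)),.055)
print(t,o,b,c); print("o,b,c from tip stage mm",*(1e3*R.T@(p-t)[:2] for p in(o,b,c)))
E
```

```text
[0.5739 0.0131 0.07  ] [0.5729 0.0152 0.055 ] [0.6215 0.0313 0.055 ] [0.5929 0.0367 0.055 ]
o,b,c from tip stage mm [-1.0794  2.1371] [46.7592 20.1195] [18.0317 24.3873]
```

The residual is -1.1 mm in x and +2.1 mm in y. I'll go back, pinch the wall again and correct it.

Request:
apply_moves([
  [0, 0.014, 0, 0, 0, 0, 0.8],
  [-0.003, 0.035, 0, 0, 0, 0, 0.45],
  [-0.003, 0.035, 0, 0, 0, 0, 0.45],
  [-0.003, 0.035, 0, 0, 0, 0, 0.45],
  [-0.003, 0.035, 0, 0, 0, 0, 0.45],
  [-0.003, 0.03, 0, 0, 0, 0, 0.45],
  [0, 0, 0.05, 0, 0, 0, 0.45],
  [0, 0, 0.05, 0, 0, 0, 0.45],
])

```text
time_s: 10.45
eef_pos: [0.5962, 0.1992, 0.1682]
ee_rot: [[-0.999, 0.039, 0.001], [0.039, 0.999, 0.0], [-0.001, 0.0, -1.0]]
wrist_force: [0.2, -0.2, -1.2]
gripper_width: 0.0382
gripper_force: 0.0
```

Request:
apply_moves([
  [0, 0, 0.05, 0, 0, 0, 0.45],
  [0, 0, 0.045, 0, 0, 0, 0.45],
  [0, 0, 0.02, 0, 0, 0, 0.45],
  [0, 0, 0, 0, 0, 0, 0.45],
  [0, 0, 0, 0, 0, 0, 0],
  [0, 0, 0, 0, 0, 0, 0],
  [0, 0, 0, 0, 0, 0, 0],
  [0, 0, 0, 0, 0, 0, 0],
])

```text
time_s: 11.45
eef_pos: [0.5972, 0.1974, 0.0558]
ee_rot: [[-0.999, 0.041, 0.002], [0.041, 0.999, 0.001], [-0.002, 0.001, -1.0]]
wrist_force: [-2.0, -0.1, 5.5]
gripper_width: 0.0064
gripper_force: 61.3
```

Request:
apply_moves([
  [0, 0, 0, 0, 0, 0, 0],
  [0, 0, 0, 0, 0, 0, 0],
])

```text
time_s: 11.7
eef_pos: [0.5972, 0.1974, 0.0558]
ee_rot: [[-0.999, 0.041, 0.002], [0.041, 0.999, 0.001], [-0.002, 0.001, -1.0]]
wrist_force: [-0.8, 1.0, 6.3]
gripper_width: 0.0068
gripper_force: 61.3
```

Request:
apply_moves([
  [-0.0008, -0.0014, 0, 0, 0, 0, 0],
  [-0.0007, -0.0014, 0, 0, 0, 0, 0],
  [0, 0, 0, 0, 0, 0, 0],
  [0, 0, 0, 0, 0, 0, 0],
])

```text
time_s: 12.2
eef_pos: [0.5975, 0.1959, 0.0558]
ee_rot: [[-0.999, 0.041, 0.0], [0.041, 0.999, 0.002], [-0.0, 0.002, -1.0]]
wrist_force: [-6.4, 6.3, 8.3]
gripper_width: 0.0062
gripper_force: 61.6
```

Request:
apply_moves([
  [0, 0, 0, 0, 0, 0, 0.45],
  [0, 0, 0, 0, 0, 0, 0.45],
  [0, 0, 0, 0, 0, 0, 0.45],
  [0, 0, -0.03, 0, 0, 0, 0.45],
  [0, 0, -0.05, 0, 0, 0, 0.45],
  [0, 0, -0.05, 0, 0, 0, 0.45],
  [0, 0, -0.05, 0, 0, 0, 0.45],
  [0, 0, -0.035, 0, 0, 0, 0.45],
])

```text
time_s: 13.2
eef_pos: [0.5982, 0.1942, 0.2719]
ee_rot: [[-0.999, 0.041, 0.003], [0.041, 0.999, 0.0], [-0.003, 0.0, -1.0]]
wrist_force: [0.8, 0.0, 0.1]
gripper_width: 0.0386
gripper_force: 0.0
```

Request:
apply_moves([
  [0.003, -0.03, 0, 0, 0, 0, 0.8],
  [0.003, -0.035, 0, 0, 0, 0, 1],
  [0.003, -0.035, 0, 0, 0, 0, 1],
  [0.003, -0.035, 0, 0, 0, 0, 1],
  [0.003, -0.035, 0, 0, 0, 0, 1],
  [0, -0.011, 0, 0, 0, 0, 1],
  [0, 0, 0, 0, 0, 0, 1],
  [0, 0, 0, 0, 0, 0, 1],
])

```text
time_s: 14.2
eef_pos: [0.5757, 0.0151, 0.2693]
ee_rot: [[-0.999, 0.04, -0.0], [0.04, 0.999, 0.0], [0.0, 0.0, -1.0]]
wrist_force: [0.5, 0.1, -0.1]
gripper_width: 0.0855
gripper_force: 0.0
```

```bash
cat > close.py <<'E'
from m import *
import sys
s=get_state(); print(s["time_s"],np.array(s["eef_pos"]))
im=optics.get_image("wrist"); cv2.imwrite(f"pics/{sys.argv[1]}.png",im)
e=proj("wrist",[.5731,.0136,.07]); g=cv2.resize(im,None,fx=6,fy=6,interpolation=cv2.INTER_CUBIC)
M=masks(g); H,S,V=cv2.split(cv2.cvtColor(g,cv2.COLOR_BGR2HSV))
F=lambda u:(np.array(u)+.5)/6-.5
a=np.radians(-2.3); R=np.array([[np.cos(a),-np.sin(a)],[np.sin(a),np.cos(a)]])
E=(e+.5)*6-.5
dots={}
for c in("orange","blue"):
    m=cv2.morphologyEx(M[c].astype(np.uint8),cv2.MORPH_CLOSE,np.ones((9,9)))
    n,l,st,ce=cv2.connectedComponentsWithStats(m)
    k=[i for i in range(1,n) if 1200<st[i,4]<5500 and np.hypot(*(ce[i]-E))<420]
    for i in k: print(c,F(ce[i]),st[i,2:5]); dots[c]=ray("wrist",F(ce[i]),.055)[:2]
print("tip exp",e)
x,y=int(e[0])-40,int(e[1])-36; print("crop",x,y)
cv2.imwrite(f"pics/{sys.argv[1]}c.png",cv2.resize(im[y:y+72,x:x+80],(640,576),interpolation=cv2.INTER_CUBIC))
for c,p in dots.items(): print(c,p,"from (.5739,.0131) stage mm",1e3*R.T@(p-[.5739,.0131]),"from (.5723,.0142)",1e3*R.T@(p-[.5723,.0142]))
E
python3 close.py w4
```

```text
14.2 [0.5757 0.0151 0.2693]
orange [258.5455 161.8331] [  52   49 1891]
blue [271.5277 195.8062] [  50   45 1810]
tip exp [257.708  164.5026]
crop 217 128
orange [0.5731 0.0146] from (.5739,.0131) stage mm [-0.8712  1.5085] from (.5723,.0142) [0.7717 0.4736]
blue [0.622  0.0308] from (.5739,.0131) stage mm [47.349  19.5873] from (.5723,.0142) [48.9918 18.5524]
```

View pics/w4c.png

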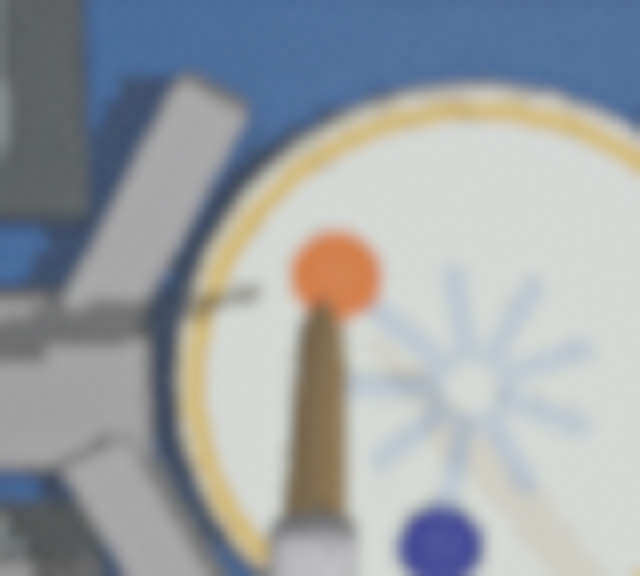

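The tip is at crop (325,300) and the dot's middle at (336,275), leaving about -0.5 mm in x and +1.9 mm in y. The wall follows the pinch imperfectly, so I'll use the top camera for differential feedback: one reading before the pinch and one after.

Request:
apply_moves([
  [0, 0.011, 0, 0, 0, 0, 0.8],
  [-0.003, 0.035, 0, 0, 0, 0, 0.45],
  [-0.003, 0.035, 0, 0, 0, 0, 0.45],
  [-0.003, 0.035, 0, 0, 0, 0, 0.45],
  [-0.003, 0.035, 0, 0, 0, 0, 0.45],
  [-0.003, 0.03, 0, 0, 0, 0, 0.45],
  [0, 0, 0.05, 0, 0, 0, 0.45],
  [0, 0, 0.05, 0, 0, 0, 0.45],
])

```text
time_s: 15.25
eef_pos: [0.5977, 0.1962, 0.1682]
ee_rot: [[-0.999, 0.039, 0.001], [0.039, 0.999, 0.0], [-0.001, 0.0, -1.0]]
wrist_force: [0.0, 0.1, -0.7]
gripper_width: 0.038
gripper_force: 0.0
```

Request:
apply_moves([
  [0, 0, 0.05, 0, 0, 0, 0.45],
  [0, 0, 0.045, 0, 0, 0, 0.45],
  [0, 0, 0.02, 0, 0, 0, 0.45],
  [0, 0, 0, 0, 0, 0, 0.45],
])

```text
time_s: 15.75
eef_pos: [0.5971, 0.1953, 0.0529]
ee_rot: [[-0.999, 0.04, -0.003], [0.04, 0.999, -0.0], [0.003, -0.0, -1.0]]
wrist_force: [0.8, -0.6, 0.1]
gripper_width: 0.0388
gripper_force: 0.0
```

```bash
cat > td.py <<'E'
from m import *
import sys
# weighted dot centroids and coaster-plate tracking in the top camera, stage mm from nominal tip
a=np.radians(-2.3); R=np.array([[np.cos(a),-np.sin(a)],[np.sin(a),np.cos(a)]])
s=get_state(); print(s["time_s"],np.array(s["eef_pos"]),np.array(s["wrist_force"]))
ims=[optics.get_image("top") for _ in range(2)]; cv2.imwrite(f"pics/t{sys.argv[1]}.png",ims[0])
im=np.mean([i.astype(float) for i in ims],0).astype(np.float32)
g=[float(v) for v in sys.argv[2:4]]
for c,off in(("orange",np.array([0,0])),("blue",np.array([48.5,17.8]))):
    w=np.array([.5723,.0142])+R@((off+g)*1e-3); e=proj("top",[*w,.055])
    big=cv2.resize(im,None,fx=6,fy=6,interpolation=cv2.INTER_CUBIC); yy,xx=np.mgrid[:big.shape[0],:big.shape[1]]
    E=(e+.5)*6-.5
    for _ in range(3):
        k=np.hypot(xx-E[0],yy-E[1])<30
        wt=(big[...,2]-big[...,0] if c=="orange" else big[...,0]-big[...,2])[k]; wt=np.clip(wt-.35*wt.max(),0,None)
        E=np.array([(xx[k]*wt).sum(),(yy[k]*wt).sum()])/wt.sum()
    u=(E+.5)/6-.5; print(c,u,"stage mm",1e3*R.T@(ray("top",u,.055)[:2]-[.5723,.0142]))
E
python3 td.py 2 0 0
```

```text
15.75 [0.5971 0.1953 0.0529] [ 0.8297 -0.5711  0.0817]
orange [256.7163 166.6936] stage mm [0.5929 0.1511]
blue [251.9195 151.2295] stage mm [48.7063 18.5712]
```

Request:
apply_moves([
  [0, 0, 0, 0, 0, 0, 0],
  [0, 0, 0, 0, 0, 0, 0],
  [0, 0, 0, 0, 0, 0, 0],
  [0, 0, 0, 0, 0, 0, 0],
  [-0.0006, -0.0014, 0, 0, 0, 0, 0],
  [-0.0006, -0.0014, 0, 0, 0, 0, 0],
  [0, 0, 0, 0, 0, 0, 0],
  [0, 0, 0, 0, 0, 0, 0],
])

```text
time_s: 16.85
eef_pos: [0.5985, 0.1928, 0.0556]
ee_rot: [[-0.999, 0.041, -0.0], [0.041, 0.999, 0.002], [0.0, 0.002, -1.0]]
wrist_force: [-6.1, 5.9, 8.7]
gripper_width: 0.0064
gripper_force: 61.2
```

```bash
python3 td.py 3 0 0
```

```text
16.85 [0.5985 0.1928 0.0556] [-6.1172  5.8761  8.6756]
orange [257.8236 166.5686] stage mm [ 1.225  -3.2688]
blue [253.0513 151.2897] stage mm [48.757  15.0181]
```

Request:
apply_moves([
  [0, 0.0015, 0, 0, 0, 0, 0],
  [0, 0.0015, 0, 0, 0, 0, 0],
  [0, 0, 0, 0, 0, 0, 0],
  [0, 0, 0, 0, 0, 0, 0],
])

```text
time_s: 17.45
eef_pos: [0.5986, 0.1936, 0.0555]
ee_rot: [[-0.999, 0.041, -0.001], [0.041, 0.999, -0.002], [0.001, -0.002, -1.0]]
wrist_force: [-7.1, -4.9, 10.4]
gripper_width: 0.0064
gripper_force: 61.4
```

```bash
python3 td.py 4 0 0
```

```text
17.45 [0.5986 0.1936 0.0555] [-7.1281 -4.8645 10.4061]
orange [257.7305 166.5589] stage mm [ 1.236  -2.9768]
blue [252.8557 151.3063] stage mm [48.6622 15.6263]
```

Request:
apply_moves([
  [0, 0.0011, 0, 0, 0, 0, 0],
  [0, 0, 0, 0, 0, 0, 0],
  [0, 0, 0, 0, 0, 0, 0],
])

```text
time_s: 17.92
eef_pos: [0.5986, 0.1945, 0.0555]
ee_rot: [[-0.999, 0.041, -0.001], [0.041, 0.999, -0.002], [0.001, -0.002, -1.0]]
wrist_force: [-7.1, -4.7, 9.9]
gripper_width: 0.0066
gripper_force: 61.4
```

```bash
python3 td.py 5 0 0
```

```text
17.925 [0.5986 0.1945 0.0555] [-7.0666 -4.6604  9.9113]
orange [257.3031 166.7208] stage mm [ 0.6322 -1.6819]
blue [252.5325 151.3246] stage mm [48.5344 16.6326]
```

Request:
apply_moves([
  [0.0004, -0.0009, 0, 0, 0, 0, 0],
  [0, 0, 0, 0, 0, 0, 0],
  [0, 0, 0, 0, 0, 0, 0],
  [0, 0, 0, 0, 0, 0, 0.45],
  [0, 0, 0, 0, 0, 0, 0.45],
  [0, 0, 0, 0, 0, 0, 0.45],
  [0, 0, -0.03, 0, 0, 0, 0.45],
  [0, 0, -0.05, 0, 0, 0, 0.45],
])

```text
time_s: 19.02
eef_pos: [0.5981, 0.1945, 0.1336]
ee_rot: [[-0.999, 0.041, -0.004], [0.041, 0.999, -0.001], [0.004, -0.001, -1.0]]
wrist_force: [1.2, 0.4, -0.4]
gripper_width: 0.0385
gripper_force: 0.0
```

```bash
python3 td.py 6 0 -1.7
```

```text
19.025 [0.5981 0.1945 0.1336] [ 1.1502  0.3564 -0.3712]
orange [257.1954 166.8075] stage mm [ 0.3351 -1.3654]
blue [252.5345 151.3344] stage mm [48.5034 16.6244]
```

Request:
apply_moves([
  [0, 0, -0.05, 0, 0, 0, 0.45],
  [0, 0, -0.05, 0, 0, 0, 0.6],
  [0, -0.02, -0.035, 0, 0, 0, 0.8],
  [0.003, -0.035, 0, 0, 0, 0, 1],
  [0.004, -0.035, 0, 0, 0, 0, 1],
  [0.004, -0.035, 0, 0, 0, 0, 1],
  [0.004, -0.035, 0, 0, 0, 0, 1],
  [0, -0.02, 0, 0, 0, 0, 1],
])

```text
time_s: 20.12
eef_pos: [0.5763, 0.0141, 0.269]
ee_rot: [[-0.999, 0.042, -0.0], [0.042, 0.999, 0.0], [0.0, 0.0, -1.0]]
wrist_force: [0.8, 0.4, 0.4]
gripper_width: 0.0854
gripper_force: 0.0
```

Request:
apply_moves([
  [0, 0, 0, 0, 0, 0, 1],
  [0, 0, 0, 0, 0, 0, 1],
])

```text
time_s: 20.38
eef_pos: [0.5767, 0.0164, 0.2692]
ee_rot: [[-0.999, 0.04, -0.0], [0.04, 0.999, 0.0], [0.0, 0.0, -1.0]]
wrist_force: [-0.1, 0.1, -0.2]
gripper_width: 0.0855
gripper_force: 0.0
```

```bash
python3 close.py w5; python3 - <<'E'
from m import *
# rod axis / tip: print brown-pixel row extents per row near the tip
im=cv2.imread("pics/w5.png"); e=proj("wrist",[.5731,.0136,.07]).astype(int)
x0=e[0]-9
for r in range(e[1]-12,e[1]+12): print(r,im[r,x0:x0+18].astype(int).sum(1)//3)
print(x0)
E
```

```text
20.375 [0.5767 0.0164 0.2692]
orange [256.2342 161.2116] [  51   46 1860]
blue [269.3776 195.3127] [  52   46 1797]
tip exp [256.5782 163.8784]
crop 216 127
orange [0.573 0.013] from (.5739,.0131) stage mm [-0.8964 -0.1248] from (.5723,.0142) [ 0.7465 -1.1597]
blue [0.622  0.0292] from (.5739,.0131) stage mm [47.4282 18.0262] from (.5723,.0142) [49.071  16.9913]
151 [179 173 173 182 197 206 212 213 213 214 213 213 213 214 213 212 213 213]
152 [175 173 182 196 206 211 213 213 212 213 213 213 213 212 213 214 213 213]
153 [174 183 196 207 212 213 214 214 213 213 214 213 213 213 213 213 213 213]
154 [181 196 207 212 213 213 213 213 212 211 212 212 213 213 213 213 213 214]
155 [192 206 212 213 214 212 210 207 204 202 202 204 208 212 214 214 214 213]
156 [202 211 213 214 212 207 197 189 182 179 179 183 194 204 211 213 214 212]
157 [210 213 213 212 207 194 175 161 152 152 151 156 169 187 203 211 214 214]
158 [213 213 212 210 198 174 151 140 139 138 138 140 147 166 190 207 213 213]
159 [213 212 213 207 185 157 140 137 138 138 139 138 139 150 173 199 211 214]
160 [213 213 212 203 176 145 136 
[... 440 characters left out ...]
200 209 213 213 209 195 166 130 108 108 121 143 166 181 192 198 202 206]
167 [211 212 214 213 213 201 165 120 103 105 120 155 186 201 203 202 200 201]
168 [213 213 214 214 212 197 155 112 100 106 117 153 191 208 210 205 202 199]
169 [212 213 213 213 209 189 143 104 101 104 117 146 187 208 212 207 205 201]
170 [213 213 213 212 208 184 136 102 100 105 117 144 184 208 212 209 205 202]
171 [212 213 213 213 206 180 133 103 102 107 115 143 184 209 213 210 208 203]
172 [213 212 214 213 204 175 128 100 103 107 116 145 185 208 215 213 210 204]
173 [213 212 213 213 203 169 121 101 104 108 117 143 181 204 210 210 206 201]
174 [213 213 213 213 201 164 115 102 103 109 115 138 174 195 201 201 197 191]
247
```

The orange dot is now within about 0.8 mm of the point under the tip. It has stood still for over a second. Next is the blue dot: move about -48.3 mm in x and -18.9 mm in y.

Request:
apply_moves([
  [0, 0.015, 0, 0, 0, 0, 0.8],
  [-0.003, 0.035, 0, 0, 0, 0, 0.45],
  [-0.004, 0.035, 0, 0, 0, 0, 0.45],
  [-0.004, 0.035, 0, 0, 0, 0, 0.45],
  [-0.004, 0.035, 0, 0, 0, 0, 0.45],
  [0, 0.025, 0, 0, 0, 0, 0.45],
  [0, 0, 0.05, 0, 0, 0, 0.45],
  [0, 0, 0.05, 0, 0, 0, 0.45],
])

```text
time_s: 21.42
eef_pos: [0.5984, 0.1969, 0.1683]
ee_rot: [[-0.999, 0.039, 0.001], [0.039, 0.999, 0.0], [-0.001, 0.0, -1.0]]
wrist_force: [0.4, -0.3, -0.1]
gripper_width: 0.0383
gripper_force: 0.0
```

Request:
apply_moves([
  [0, 0, 0.05, 0, 0, 0, 0.45],
  [0, 0, 0.045, 0, 0, 0, 0.45],
  [0, 0, 0.02, 0, 0, 0, 0.45],
  [0, 0, 0, 0, 0, 0, 0.45],
  [0, 0, 0, 0, 0, 0, 0],
  [0, 0, 0, 0, 0, 0, 0],
  [0, 0, 0, 0, 0, 0, 0],
  [0, 0, 0, 0, 0, 0, 0],
])

```text
time_s: 22.42
eef_pos: [0.5994, 0.195, 0.0558]
ee_rot: [[-0.999, 0.041, 0.002], [0.041, 0.999, 0.001], [-0.002, 0.001, -1.0]]
wrist_force: [-0.6, 0.7, 5.8]
gripper_width: 0.0063
gripper_force: 61.2
```

Request:
apply_moves([
  [0.002, -0.0008, 0, 0, 0, 0, 0],
  [0.006, -0.0024, 0, 0, 0, 0, 0],
  [0.009, -0.0036, 0, 0, 0, 0, 0],
  [0.011, -0.0042, 0, 0, 0, 0, 0],
  [0.0105, -0.004, 0, 0, 0, 0, 0],
  [0.007, -0.003, 0, 0, 0, 0, 0],
  [0.003, -0.001, 0, 0, 0, 0, 0],
  [0, 0, 0, 0, 0, 0, 0],
])

```text
time_s: 23.42
eef_pos: [0.5516, 0.1787, 0.0559]
ee_rot: [[-0.999, 0.042, 0.006], [0.042, 0.999, 0.002], [-0.006, 0.003, -1.0]]
wrist_force: [4.6, 5.8, 4.0]
gripper_width: 0.0063
gripper_force: 60.8
```

Request:
apply_moves([
  [0, 0, 0, 0, 0, 0, 0],
  [0, 0, 0, 0, 0, 0, 0],
  [0, 0, 0, 0, 0, 0, 0],
])

```text
time_s: 23.8
eef_pos: [0.5516, 0.1787, 0.0559]
ee_rot: [[-0.999, 0.042, 0.006], [0.042, 0.999, 0.002], [-0.006, 0.002, -1.0]]
wrist_force: [4.5, 5.4, 3.6]
gripper_width: 0.0066
gripper_force: 60.8
```

```bash
python3 td.py 7 -48 -20.3
```

```text
23.8 [0.5516 0.1787 0.0559] [4.4828 5.3574 3.5524]
orange [261.603 181.977] stage mm [-46.5085 -18.3461]
blue [256.7949 166.8569] stage mm [ 0.0933 -0.1295]
```

Request:
apply_moves([
  [0.0004, -0.0015, 0, 0, 0, 0, 0],
  [0, 0, 0, 0, 0, 0, 0],
  [0, 0, 0, 0, 0, 0, 0],
])

```text
time_s: 24.28
eef_pos: [0.5515, 0.1772, 0.0559]
ee_rot: [[-0.999, 0.042, 0.007], [0.042, 0.999, 0.002], [-0.007, 0.003, -1.0]]
wrist_force: [5.3, 5.9, 3.3]
gripper_width: 0.0066
gripper_force: 60.7
```

```bash
python3 td.py 8 -48 -20.3
```

```text
24.275 [0.5515 0.1772 0.0559] [5.2517 5.9445 3.3449]
orange [262.0985 181.9331] stage mm [-46.2654 -19.8727]
blue [257.4992 166.9821] stage mm [-0.1522 -2.3497]
```

Request:
apply_moves([
  [-0.0006, 0.0009, 0, 0, 0, 0, 0],
  [0, 0, 0, 0, 0, 0, 0],
  [0, 0, 0, 0, 0, 0, 0],
  [0, 0, 0, 0, 0, 0, 0.45],
  [0, 0, 0, 0, 0, 0, 0.45],
  [0, 0, 0, 0, 0, 0, 0.45],
  [0, 0, -0.03, 0, 0, 0, 0.45],
  [0, 0, -0.05, 0, 0, 0, 0.45],
])

```text
time_s: 25.38
eef_pos: [0.5488, 0.1769, 0.1338]
ee_rot: [[-0.999, 0.041, -0.004], [0.041, 0.999, -0.001], [0.004, -0.001, -1.0]]
wrist_force: [1.0, 0.1, 0.5]
gripper_width: 0.0384
gripper_force: 0.0
```

```bash
python3 td.py 9 -48 -20.3
```

```text
25.375 [0.5488 0.1769 0.1338] [1.0387 0.1036 0.5011]
orange [262.1437 181.9256] stage mm [-46.2324 -20.0112]
blue [257.5059 166.9561] stage mm [-0.0687 -2.365 ]
```

Request:
apply_moves([
  [0, 0, -0.05, 0, 0, 0, 0.45],
  [0, 0, -0.05, 0, 0, 0, 0.6],
  [-0.005, -0.02, -0.035, 0, 0, 0, 0.8],
  [-0.005, -0.035, 0, 0, 0, 0, 1],
  [-0.005, -0.035, 0, 0, 0, 0, 1],
  [-0.005, -0.035, 0, 0, 0, 0, 1],
  [-0.005, -0.035, 0, 0, 0, 0, 1],
  [0, -0.002, 0, 0, 0, 0, 1],
])

```text
time_s: 26.48
eef_pos: [0.5682, 0.0124, 0.2685]
ee_rot: [[-0.999, 0.044, -0.001], [0.044, 0.999, -0.0], [0.001, -0.0, -1.0]]
wrist_force: [0.2, -0.2, 1.0]
gripper_width: 0.0854
gripper_force: 0.0
```

Request:
apply_moves([
  [0, 0, 0, 0, 0, 0, 1],
  [0, 0, 0, 0, 0, 0, 1],
])

```text
time_s: 26.72
eef_pos: [0.568, 0.0152, 0.2692]
ee_rot: [[-0.999, 0.04, -0.0], [0.04, 0.999, 0.0], [0.0, 0.0, -1.0]]
wrist_force: [0.7, 0.6, -1.4]
gripper_width: 0.0854
gripper_force: 0.0
```

```bash
python3 close.py w6; python3 - <<'E'
from m import *
im=cv2.imread("pics/w6.png"); e=proj("wrist",[.5731,.0136,.07]).astype(int)
x0=e[0]-9
for r in range(e[1]-12,e[1]+9): print(r,im[r,x0:x0+18].astype(int)[:,2])
print(x0)
E
```

```text
26.725 [0.568  0.0152 0.2692]
orange [242.7071 131.9927] [  54   54 2208]
blue [256.9986 167.6668] [  50   42 1605]
tip exp [257.9642 170.3343]
crop 217 134
orange [ 0.5254 -0.0042] from (.5739,.0131) stage mm [-47.7493 -19.216 ] from (.5723,.0142) [-46.1065 -20.2509]
blue [0.5733 0.0122] from (.5739,.0131) stage mm [-0.5809 -0.8945] from (.5723,.0142) [ 1.062  -1.9294]
158 [207 202 203 208 212 214 214 213 213 206 196 192 200 210 214 214 212 205]
159 [212 210 210 212 214 214 214 213 212 204 194 193 201 211 214 214 213 209]
160 [213 212 213 214 214 214 214 214 211 203 194 194 205 212 215 214 214 212]
161 [213 214 214 214 214 214 215 213 206 195 190 194 207 213 215 215 214 213]
162 [213 214 214 214 214 214 211 202 187 174 174 185 202 212 215 215 214 214]
163 [213 214 214 214 212 204 189 171 147 134 137 157 180 198 210 214 214 214]
164 [215 214 214 212 203 178 146 121  99  92  96 110 138 169 197 212 215 214]
165 [213 214 215 207 183 141 101  84  79  80  79  82  98 132 177 205 214 214]
166 [214 214 213 198 157 104  81  78  79  80  80  80  80 101 150 191 210 215]
167 [214 214 210 188 137 
[... 214 characters left out ...]
181 195 200 185 140  88  76  81  87  90  84  82  78  91 139 186 210 215]
171 [187 205 210 200 163 112  85  84  96 104  98  85  87 116 163 199 212 215]
172 [202 211 215 209 189 155 118 101 110 119 115 107 119 157 192 210 214 213]
173 [212 213 214 213 207 190 160 125 117 127 128 133 159 191 208 213 214 214]
174 [213 214 214 215 214 204 177 139 123 127 134 153 182 206 214 215 214 213]
175 [214 214 213 214 215 205 176 138 123 128 136 158 188 210 215 214 213 213]
176 [214 213 214 214 214 202 169 132 121 126 135 158 187 209 215 213 211 210]
177 [212 213 213 214 213 202 165 129 122 127 136 154 184 209 214 213 211 208]
178 [211 211 212 213 212 200 161 127 122 128 137 153 183 208 215 214 212 209]
248
```

View pics/w6c.png

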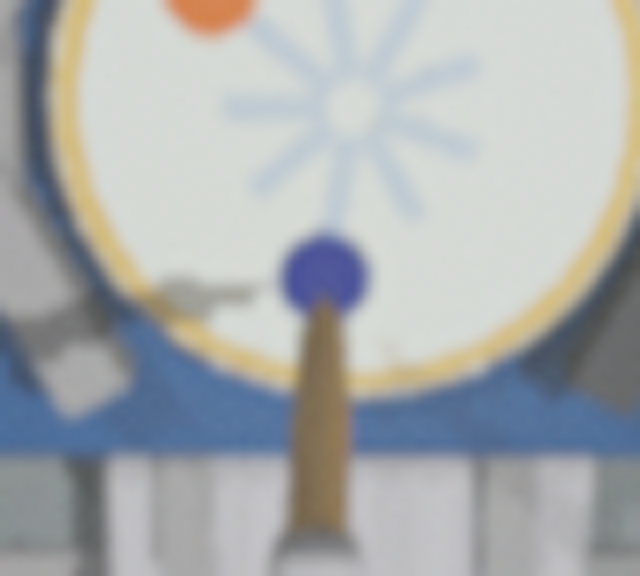

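The blue dot's middle is at column 257, in line with the tip, and about 2.4 rows above it, which is the expected parallax. That puts it within about 1 mm, and it has stood still for over a second. Next is the post.

```bash
python3 td.py 10 -48 -20.3; python3 - <<'E'
from m import *
im=cv2.imread("pics/w6.png"); e=proj("wrist",[.5384,-.1007,.097]); print("exp",e)
h=cv2.cvtColor(im,cv2.COLOR_BGR2HSV)
for r in spotter.mark_of("wrist","jaw_post")[:2]: print(r["conf"],r["uv"],ray("wrist",r["uv"],.097))
m=((h[...,0]<6)|(h[...,0]>172))&(h[...,1]>150)&(h[...,2]>110)
u,k=cen(m,e,25); print(u,k,ray("wrist",u,.09))
s=get_state(); p=np.array(s["eef_pos"]); R=np.array(s["ee_rot"]); print(p,s["time_s"])
st=np.array([.0401,.9992])
tgt=np.array([.5384,-.1007])+.030*st
print("tool delta to 30mm +y of post",R[:2,:2].T@(tgt-p[:2]),tgt)
E
```

```text
26.775 [0.568  0.0152 0.2693] [ 0.5779 -0.4512  0.1347]
orange [264.7319 182.6806] stage mm [-48.0487 -28.1932]
blue [258.0825 165.7883] stage mm [ 3.7499 -3.9041]
exp [158.5333 150.9659]
0.97 [161.1, 150.4] [ 0.5379 -0.0978  0.097 ]
[161.1805 150.4293] 205 [ 0.5391 -0.1002  0.09  ]
[0.5681 0.0148 0.2694] 26.925
tool delta to 30mm +y of post [ 0.025  -0.0866] [ 0.5396 -0.0707]
```

Request:
apply_moves([
  [0.0065, -0.021, 0, 0, 0, 0, 0],
  [0.0065, -0.021, 0, 0, 0, 0, 0],
  [0.006, -0.021, 0, 0, 0, 0, 0],
  [0.006, -0.0215, 0, 0, 0, 0, 0],
  [0, 0, 0, 0, 0, 0, 0],
  [0, 0, 0.04, 0, 0, 0, 0],
  [0, 0, 0.04, 0, 0, 0, 0],
  [0, 0, 0, 0, 0, 0, 0],
])

```text
time_s: 27.92
eef_pos: [0.5388, -0.068, 0.1873]
ee_rot: [[-0.999, 0.04, -0.005], [0.04, 0.999, 0.002], [0.005, 0.002, -1.0]]
wrist_force: [-0.4, 0.7, 0.9]
gripper_width: 0.0
gripper_force: 0.0
```

```bash
python3 - <<'E'
from m import *
s=get_state(); print(s["eef_pos"],s["time_s"],s["gripper_width"])
im=optics.get_image("wrist"); cv2.imwrite("pics/w7.png",im)
for r in spotter.mark_of("wrist","jaw_post")[:1]: print(r["conf"],r["uv"],ray("wrist",r["uv"],.097))
E
```

```text
[ 0.5388 -0.068   0.1873] 27.925 4.6902912045923505e-05
0.96 [222.7, 196.8] [ 0.5418 -0.1024  0.097 ]
```

View pics/w7.png

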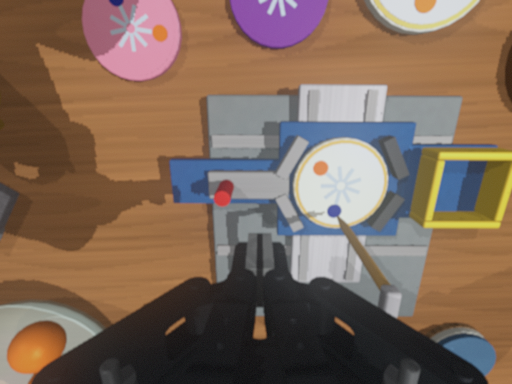

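The closed fingers stand just to the coaster side of the post (223,193), clear of the coaster and the pointer. From here I'll work by numbers only.

Request:
apply_moves([
  [0, 0, 0.04, 0, 0, 0, 0],
  [0, 0, 0.04, 0, 0, 0, 0],
  [0, 0, 0.03, 0, 0, 0, 0],
  [0, 0, 0.009, 0, 0, 0, 0],
  [0, 0, 0, 0, 0, 0, 0],
  [0, 0, 0, 0, 0, 0, 0],
])

```text
time_s: 28.78
eef_pos: [0.5406, -0.0694, 0.0719]
ee_rot: [[-0.999, 0.041, 0.003], [0.041, 0.999, -0.001], [-0.003, -0.001, -1.0]]
wrist_force: [-0.1, 0.0, 0.2]
gripper_width: -0.0003
gripper_force: 0.0
```

Request:
apply_moves([
  [0, -0.003, 0, 0, 0, 0, 0],
  [0, -0.003, 0, 0, 0, 0, 0],
  [0, -0.003, 0, 0, 0, 0, 0],
  [0, -0.003, 0, 0, 0, 0, 0],
])

```text
time_s: 29.28
eef_pos: [0.5392, -0.0814, 0.0703]
ee_rot: [[-0.999, 0.041, 0.0], [0.041, 0.999, 0.0], [-0.0, 0.0, -1.0]]
wrist_force: [-0.0, 1.6, 0.5]
gripper_width: 0.0004
gripper_force: 1.0
```

Request:
apply_moves([
  [0, -0.003, 0, 0, 0, 0, 0],
  [0, -0.004, 0, 0, 0, 0, 0],
  [0, -0.005, 0, 0, 0, 0, 0],
  [0, -0.005, 0, 0, 0, 0, 0],
  [0, -0.005, 0, 0, 0, 0, 0],
  [0, -0.005, 0, 0, 0, 0, 0],
  [0, -0.003, 0, 0, 0, 0, 0],
  [0, 0, 0, 0, 0, 0, 0],
])

```text
time_s: 30.28
eef_pos: [0.538, -0.1116, 0.0703]
ee_rot: [[-0.999, 0.041, 0.0], [0.041, 0.999, -0.0], [-0.0, -0.0, -1.0]]
wrist_force: [-0.1, 0.5, -0.6]
gripper_width: -0.0001
gripper_force: 0.0
```

```bash
python3 - <<'E'
from m import *
s=get_state(); print(s["eef_pos"],s["time_s"],s["wrist_force"])
for n in("wrist","side","top"):
    im=optics.get_image(n); cv2.imwrite(f"pics/{n}8.png",im)
    for r in spotter.mark_of(n,"jaw_post")[:1]: print(n,r["conf"],r["uv"],ray(n,r["uv"],.097))
    for t in("dot_blue","dot_orange"):
        for r in spotter.mark_of(n,t)[:4]:
            p=ray(n,r["uv"],.055)
            if p[0]>.48: print(n,t,r["conf"],p)
E
```

```text
[ 0.538  -0.1116  0.0703] 30.275 [-0.1471  0.4757 -0.5504]
wrist 0.7 [440.0, 272.9] [ 0.5405 -0.0206  0.097 ]
wrist dot_blue 0.9 [0.5733 0.011  0.055 ]
wrist dot_orange 0.74 [ 0.5271 -0.0047  0.055 ]
wrist dot_orange 0.52 [0.5398 0.0103 0.055 ]
side 0.83 [299.2, 197.3] [ 0.5461 -0.1238  0.097 ]
side dot_blue 0.79 [0.5671 0.0111 0.055 ]
side dot_orange 0.8 [0.5266 0.0032 0.055 ]
top dot_blue 0.61 [0.5801 0.0052 0.055 ]
top dot_orange 0.73 [ 0.5307 -0.003   0.055 ]
top dot_orange 0.21 [0.5289 0.0265 0.055 ]
```

Request:
apply_moves([
  [0, -0.003, 0, 0, 0, 0, 0],
  [0, -0.003, 0, 0, 0, 0, 0],
  [0, -0.002, 0, 0, 0, 0, 0],
])

```text
time_s: 31.25
eef_pos: [0.5376, -0.1193, 0.0703]
ee_rot: [[-0.999, 0.041, -0.0], [0.041, 0.999, 0.0], [0.0, 0.0, -1.0]]
wrist_force: [1.0, 2.8, -0.7]
gripper_width: -0.0001
gripper_force: 0.9
```

Request:
apply_moves([
  [0, -0.0015, 0, 0, 0, 0, 0],
  [0, 0, 0, 0, 0, 0, 0],
])

```text
time_s: 31.5
eef_pos: [0.5375, -0.1207, 0.0703]
ee_rot: [[-0.999, 0.041, -0.0], [0.041, 0.999, 0.0], [0.0, 0.0, -1.0]]
wrist_force: [-1.3, 1.5, 0.6]
gripper_width: 0.0
gripper_force: 0.7
```

```bash
python3 - <<'E'
from m import *
s=get_state(); print(s["eef_pos"],s["time_s"],s["wrist_force"])
st=np.array([.0401,.9992])
for n in("side","top"):
    im=optics.get_image(n); cv2.imwrite(f"pics/{n}9.png",im)
    for tag in("0","9"):
        a=cv2.resize(cv2.imread(f"pics/{n}{tag}.png"),None,fx=4,fy=4,interpolation=cv2.INTER_CUBIC)
        h=cv2.cvtColor(a,cv2.COLOR_BGR2HSV); m=((h[...,0]<6)|(h[...,0]>172))&(h[...,1]>150)&(h[...,2]>60)
        w=np.array([.508,-.103]) if tag=="0" else np.array([.538,-.132])
        e=(proj(n,[*w,.08])+.5)*4-.5
        try:
            u,k=cen(m,e,70); P=ray(n,(u+.5)/4-.5,.08); print(n,tag,k,P)
        except Exception as x: print(n,tag,x)
E
```

```text
[ 0.5375 -0.1207  0.0703] 31.5 [-1.3285  1.5001  0.5542]
side 0 1040 [ 0.5105 -0.1042  0.08  ]
side 9 912 [ 0.5388 -0.142   0.08  ]
top 0 288 [ 0.5089 -0.1054  0.08  ]
top 9 0 [nan nan nan]m.py:5: RuntimeWarning: Mean of empty slice.
  return np.array([xx[k].mean(),yy[k].mean()]),k.sum()
  ret = ret.dtype.type(ret / rcount)
```

Request:
apply_moves([
  [0, -0.001, 0, 0, 0, 0, 0],
  [0, 0, 0, 0, 0, 0, 0],
])

```text
time_s: 31.85
eef_pos: [0.5375, -0.121, 0.0703]
ee_rot: [[-0.999, 0.041, -0.0], [0.041, 0.999, 0.001], [0.0, 0.001, -1.0]]
wrist_force: [0.1, 5.7, 0.5]
gripper_width: -0.0002
gripper_force: 2.7
```

The force rose to 5.7 N while the tool advanced only 0.3 mm, so the jaw is at its open stop. I'll back off, rise and check.

Request:
apply_moves([
  [0, 0.003, 0, 0, 0, 0, 0],
  [0, 0.006, 0, 0, 0, 0, 0],
  [0, 0, -0.03, 0, 0, 0, 0],
  [0, 0, -0.05, 0, 0, 0, 0],
  [0, 0, -0.05, 0, 0, 0, 0],
  [-0.005, 0.02, -0.05, 0, 0, 0, 0.3],
  [-0.01, 0.035, -0.018, 0, 0, 0, 0.7],
  [-0.01, 0.035, 0, 0, 0, 0, 1],
])

```text
time_s: 32.85
eef_pos: [0.5672, -0.0229, 0.2703]
ee_rot: [[-0.999, 0.042, 0.004], [0.042, 0.999, -0.001], [-0.004, -0.001, -1.0]]
wrist_force: [0.2, 0.2, -0.3]
gripper_width: 0.0541
gripper_force: 0.0
```

Request:
apply_moves([
  [-0.007, 0.037, 0, 0, 0, 0, 1],
  [0, 0, 0, 0, 0, 0, 1],
  [0, 0, 0, 0, 0, 0, 1],
  [0, 0, 0, 0, 0, 0, 1],
])

```text
time_s: 33.35
eef_pos: [0.575, 0.012, 0.2683]
ee_rot: [[-0.999, 0.042, -0.0], [0.042, 0.999, -0.0], [0.0, -0.0, -1.0]]
wrist_force: [0.2, -0.2, 0.4]
gripper_width: 0.0854
gripper_force: 0.0
```

```bash
python3 close.py w9; python3 - <<'E'
from m import *
for r in spotter.mark_of("wrist","jaw_post")[:1]: print(r["conf"],r["uv"],ray("wrist",r["uv"],.097))
for r in spotter.mark_of("wrist","pointer_tip")[:1]: print(r["conf"],r["uv"],ray("wrist",r["uv"],.07))
im=cv2.imread("pics/w9.png"); e=proj("wrist",[.5731,.0136,.07]).astype(int); x0=e[0]-9
for r in range(e[1]-11,e[1]+7): print(r,im[r,x0:x0+18].astype(int)[:,2])
print(x0)
E
```

```text
33.35 [0.575  0.012  0.2683]
orange [244.7517 126.4771] [  52   54 2283]
blue [259.0677 162.5911] [  52   46 1674]
tip exp [260.2393 165.137 ]
crop 220 129
orange [ 0.5254 -0.0042] from (.5739,.0131) stage mm [-47.736  -19.2241] from (.5723,.0142) [-46.0932 -20.259 ]
blue [0.5732 0.0121] from (.5739,.0131) stage mm [-0.6636 -1.0436] from (.5723,.0142) [ 0.9793 -2.0785]
0.62 [356.1, 141.0] [0.5429 0.1247 0.097 ]
0.78 [260.8, 167.6] [0.5764 0.0144 0.07  ]
154 [212 213 213 214 215 214 215 213 205 194 192 200 211 215 215 214 213 205]
155 [213 214 215 214 214 215 215 212 204 195 193 203 212 214 215 214 214 209]
156 [214 214 214 215 214 215 213 208 196 189 193 205 213 215 214 214 214 212]
157 [213 214 215 215 214 211 202 189 173 170 184 201 211 215 214 215 214 213]
158 [214 214 214 212 204 189 171 147 129 131 151 177 198 209 214 215 215 214]
159 [214 214 213 203 179 146 118  99  88  90 106 132 165 194 210 215 215 214]
160 [214 214 207 183 140  98  82  77  76  78  79  91 123 171 203 214 216 214]
161 [214 213 199 157 101  77  75  76  78  79  75  77  92 144 190 211 215 215]
162 [214 210 189 137  85  73  77  77  79  77  77  76  83 120 174 207 215 215]
163 [209 205 182 130  81  73  78  77  77  77  77  76  79 108 166 206 215 215]
164 [197 199 185 137  85  75  74  80  80  82  78  74  79 113 169 206 215 214]
165 [197 204 194 152  95  74  77  84  90  89  83  75  87 133 183 210 215 214]
166 [204 211 202 169 117  81  80  94 107 109  98  86 108 159 198 213 215 214]
167 [211 215 209 190 155 116  96 107 118 125 115 116 147 184 207 215 214 214]
168 [213 215 214 206 189 158 123 116 124 129 133 154 185 204 212 214 214 213]
169 [214 214 215 213 206 180 138 120 124 130 142 172 202 213 215 215 214 213]
170 [213 214 214 215 208 184 143 121 124 132 143 173 203 213 215 213 213 214]
171 [214 214 214 214 206 178 140 123 124 130 141 169 199 213 214 213 211 211]
251
```

```bash
python3 - <<'E'
from m import *
im=cv2.imread("pics/w9.png"); h=cv2.cvtColor(im,cv2.COLOR_BGR2HSV)
m=((h[...,0]<6)|(h[...,0]>172))&(h[...,1]>150)&(h[...,2]>60)
u,k=cen(m,proj("wrist",[.537,-.140,.097]),22); print(u,k,ray("wrist",u,.09),get_state()["wrist_force"])
if k>80: print(workorder.hand_in())
E
```

```text
[129.7854 144.6245] 261 [ 0.5373 -0.1382  0.09  ] [-0.0202  1.1589  0.6129]
the job is handed in; nothing more can be done
None
```

The job is handed in, and no verdict came back: both dots stood under the pointer for over a second each (orange and blue within about 1 mm by my camera measurements), then I opened the jaw to its stop with the blue dot and coaster unmoved, though I viewed 11 pictures, one over the limit of 10.

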